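Free a soap mould from the ratchet clamp

TASK

The filled soap mould stands in the ratchet clamp. With the fingertips, press the clamp's release pad down and, keeping it pressed, push the sliding jaw along its bar all the way back, away from the mould, until it is at the end of its travel; then let the release spring up again. Grasp and lift nothing, and leave the mould and the things standing around the clamp where they are.

Things in the scene. Friction and masses are not known exactly. Their poses are not given: they have to be found in the camera images.
- clamp: Ratchet clamp bolted to the bench: plywood board 200 x 440 (local x, y), 12 mm thick. Origin: centre of its underside, on the bench; z up. A steel bar 18 mm wide (top at height 50) runs along local y at x = 0. At the -y end: fixed jaw 100 mm high, y -174 to -154, and the mould. At the +y end: end block y 187 to 209, 64 mm high. The sliding jaw rides on the bar and goes back towards +y.
- jaw (a joint): Sliding jaw along the bar, m: 0 = forward, 2 mm from the mould; grows towards the clamp's +y; 0.155 = fully back (hard end). Starts at 0 to 0.025. Ratchet teeth 8 mm apart under the bar lock it until the release is pressed (before that it may give by up to 5 mm until the pawl meets a tooth); with the release pressed it slides with about 3 N of friction and stays where left.
- back_wall (a point): Middle of the top edge of the sliding jaw's aluminium back wall (58 mm wide in clamp x, 12 mm thick, top 104 mm high). Its inner face is 6 mm towards clamp -y. 54 mm further to -y is the jaw's plywood plate (150 wide, 14 thick, top 102 mm high). The slot between, open above and at both x sides, holds the release pad and takes the fingertips from above; they can push on the wall's inner face.
- release (a joint): How far the release pad is pressed down, m: 0 = up, 0.011 = bottomed. Untouched it stands at 0, or at about 0.0025 where its pawl rests on a tooth. A spring holds it up: about 6 N to begin to move it, 10 N at the bottom. The jaw is free from 2.5 mm down; 4 mm or more counts as pressed. It springs up as soon as it is let go.
- release_top (a point): Centre of the top face of the release pad: flat, black, 36 (clamp x) by 44 mm (clamp y), on the sliding jaw in the slot between its plate and its back wall (inner face 27 mm towards clamp +y from this point). 74 mm above the bench at release value 0, less as it is pressed. Moves with the jaw; axes as the clamp's.
- mould_centre (a point): Centre of the soap mould: plywood box with a green liner, filled with soap, 200 (clamp x) x 94 (clamp y) x 60 mm high, about 0.9 kg, loose, standing on the bearers; its top is 112 mm above the bench. Must be left alone.
- jar_centre (a point): Centre of an amber glass jar with a steel lid, 56 mm across, 85 mm high, loose on the bench beyond the clamp. Leave alone.
- stamp_centre (a point): Centre of a turned wooden soap stamp, 40 mm across its foot, 74 mm high, standing loose beyond the clamp. Leave alone.
- soap_centre (a point): Centre of a cream bar of soap, 55 x 85 x 26 mm, lying loose on the bench between the robot and the clamp. Leave alone.

How it is judged (in metres and radians):
On the way, in this order (a step that is already met when the one before it is completed fails the run):
1. the release pad is pressed down at least 4 mm while the jaw is still forward (value of joint release above 0.004 m and value of joint jaw below 0.05 m), for 0.1 s.
2. the sliding jaw is pushed fully back (within 8 mm of the end of its travel) (value of joint jaw above 0.147 m), for 0.1 s.
At the end, for the whole second after the job is handed in: The sliding jaw is within 8 mm of the end of its travel, the release pad is up again (within 3.5 mm, since its pawl may rest on a tooth), the mould is within 15 mm of where it stood and the jar, stamp and soap bar within 30 mm of where they stood (value of joint jaw above 0.147 m and value of joint release below 0.0035 m and distance of mould_centre from where it was at the start of the episode below 0.015 m and distance of each of jar_centre, stamp_centre, soap_centre from where it was at the start of the episode below 0.03 m); the robot touches nothing.
It fails at once if the mould is lifted, carried or shoved by more than 25 mm (distance of mould_centre from where it was at the start of the episode above 0.025 m).
It fails at once if the jar, stamp or soap bar is lifted, carried or knocked away by more than 40 mm (distance of any of jar_centre, stamp_centre, soap_centre from where it was at the start of the episode above 0.04 m).
It also fails if it takes over 29 s, if anything falls off the work surface, if the arm or the gripper's body presses on something with over 40 N, if the wrist force passes 120 N, or if a joint passes its speed limit or range.

ROBOT

A 7-joint arm with a two-finger parallel gripper is mounted at the origin on the work surface. World frame = base frame: x ahead of the robot, y to its left, z up, the work surface at z = 0. Lengths are in m, angles in degrees, forces in N, time in s.
With the tool pointing down it reaches from about 0.35 to 0.9 m from the base axis. Payload 8.1 kg.
Tool frame: the origin (TCP) lies at the very end of the fingers, on their centre line; the grasp point (between the pads) lies 19 mm behind it; z points along the fingers, y is the direction in which the jaws open and shut (so a half turn about z gives the same grasp; the last joint's range is limited). The gripper opens to 92 mm and grips with 3 to 60 N. Pads are 19 mm wide; open, the fingers measure 130 mm over their backs; the gripper's body (75 mm by 190 mm) begins 47 mm behind the grasp point.
Start: joints at [-75.264, 24.895, 1.432, 90.138, -0.665, 64.973, -4.303], TCP at [0.22, 0.585, 0.227] pointing down, gripper open.
Joint ranges: [-149.89, 149.89], [-25.12, 119.58], [-72.63, 75.52], [4.76, 147.25], [-75.54, 255.54], [6.69, 114.76], [-157.13, 157.13]. Speed limits (degrees/s): [127.2, 127.2, 172.46, 172.46, 180, 180, 180].

INTERFACE

Orientations are given as [roll, pitch, yaw] about the fixed x, y, z axes, in that order (R = Rz(yaw) Ry(pitch) Rx(roll)).
In Python, from rig import manip, capture, calibration, workorder gives the robot as it stands.
- The arm moves only by the tool step_arm, never from a script. Its argument "rows" is a list of rows, each a list of 7 numbers: the shift along the tool's x, y, z in cm, then the turn, a rotation vector about the tool's x, y, z in rad, then the gripper command: -1 is shut, 1 is fully open, values between are in proportion. In form: [[tx, ty, tz, ax, ay, az, hand], ...]. A call has exactly 5 rows; each row shifts and turns the commanded pose from where the row before left it, along the tool's axes as they then stand; what a row does not reach is not made up. A row lasts 1/8 s, in which the tool goes at most 62.5 mm and 10.7 degrees, less where a joint would pass 70% of its speed; a pose out of reach is approached as far as the arm can. A call is refused whole if a number of a shift passes 6.25 or a number of a turn 0.188, either way. A call with a gripper value outside its range is refused whole. The fingers move at their own pace and stop on an object; "force" is the grip in N (left out, the last holds). Time passes only in rows, so rows that do not move let the fingers close, or fill a call up. It gives the time, the measured TCP pose, the force and the opening at its end, in the units of the state.
- manip.get_state(): the state, without advancing time (a new reading comes with each control period).
- capture(name): name is "side" or "top" or "wrist"; returns the picture (400x640x3 uint8, red, green, blue); there is no depth.
- calibration(name): a dict with "vfov" (degrees; the focal length in pixels is half the picture's height over the tangent of half this angle, whatever the lens; pixels are square), "cx", "cy" (the principal point, pixels), "extrinsics" (4x4, takes a point from world to camera coordinates); the wrist camera has in their place "tool_from_camera" (4x4, takes a point from camera to tool coordinates, whose origin is the TCP and whose axes are the flange's). Camera axes: x right, y down, z forward; pixel columns grow to the right and rows downward; lengths in m; the calibration is good to about 2 mm. A picture is of the moment at which its call begins: read the wrist's pose just before it. calibration takes no time and is no camera call.
- workorder.finish_job(): hands the job in, once; it reports no verdict.
The state is a dict: "t": time; "qpos": joint angles; "dq": joint speeds; "effort": joint torques, N m; "ee_pos": TCP position; "tool_rot": TCP orientation; "force": force on the tool from outside, world axes, zero at the start; "wrist_torque": the same for the moment, N m; "opening": finger opening in m.
Only numpy, scipy, OpenCV 4.12 (cv2) and the standard library are available. Lean on these libraries where they do the work, as an engineer would, in place of code of your own. Each camera call takes 0.05 s, during which the arm holds its last target. There are 200 camera calls.

## Working session

There is one attempt and no reset: what is moved stays moved. The work goes in short steps, Python scripts to look and compute and a tool call to move; the robot and the scene stay as the last step left them, time stands still between calls to the robot, and variables do not carry over. Pictures are saved under pics/ and viewed, about 8 in all and at most 12, crops included, and the job is handed in when it is done.

Besides the shell and the picture viewer there is one more tool, called after "Request:" by a JSON object that holds its "name" and its "arguments", one argument or row to a line. step_arm: Moves the arm, as the interface text tells. Its arguments: {"type":"object","properties":{"rows":{"type":"array"},"force":{"type":"number"}},"required":["rows"]}

```bash
mkdir -p pics; python3 - <<'E'
from rig import manip,capture,calibration
import cv2,json
s=manip.get_state();print(s)
for n in("side","top"):
    im=capture(n);cv2.imwrite(f"pics/{n}0.png",im[:,:,::-1])
    print(n,calibration(n))
print(calibration("wrist"))
E
```

```text
{'t': 0.0, 'qpos': array([-75.26353424,  24.93612621,   1.4307146 ,  90.1892098 ,
        -0.66474303,  64.97046712,  -4.30214044]), 'dq': array([-0.01921841,  0.123053  , -0.08831225, -0.06350279,  0.02177112,
       -0.03081407,  0.0692163 ]), 'effort': array([ 1.05096733e-03, -6.67829990e+01,  9.85040590e-01, -3.14458752e+01,
       -6.07070443e-02,  4.26604156e-02,  1.38441551e-04]), 'ee_pos': array([0.21993065, 0.58449687, 0.22594772]), 'tool_rot': array([-1.79912856e+02,  7.82360544e-03,  1.59381837e+02]), 'force': array([0.1764541 , 0.34431311, 0.29195739]), 'wrist_torque': array([-0.04230664,  0.02013276, -0.00642705]), 'opening': 0.09229406334461453}
side {'vfov': 49.55829685459026, 'cx': 317.8676609773185, 'cy': 201.66938705073264, 'extrinsics': array([[-0.86425517, -0.50301887, -0.00591801,  0.42526424],
       [-0.33535241,  0.58487038, -0.73855629,  0.28237144],
       [ 0.37496902, -0.63631647, -0.67416584,  0.52215151],
       [ 0.        ,  0.        ,  0.        ,  1.        ]])}
top {'vfov': 55.44083273367231, 'cx': 316.24377396088653, 'cy': 196.39900113231587, 'extrinsics': array([[ 0.02427056, -0.99944084,  0.02299879, -0.07940557],
       [-0.99014796, -0.0272057 , -0.13735673,  0.56959226],
       [ 0.13790562, -0.01943848, -0.99025461,  0.76700941],
       [ 0.        ,  0.        ,  0.        ,  1.        ]])}
{'vfov': 64.17381311872101, 'cx': 319.62576012629006, 'cy': 204.23499495598352, 'tool_from_camera': array([[-7.54264733e-04, -9.60549924e-01, -2.78106590e-01,
         7.46999060e-02],
       [ 9.99999606e-01, -8.54635985e-04,  2.39678228e-04,
         8.90635293e-04],
       [-4.67902802e-04, -2.78106299e-01,  9.60550190e-01,
        -1.57290100e-01],
       [ 0.00000000e+00,  0.00000000e+00,  0.00000000e+00,
         1.00000000e+00]])}
```

View pics/side0.png

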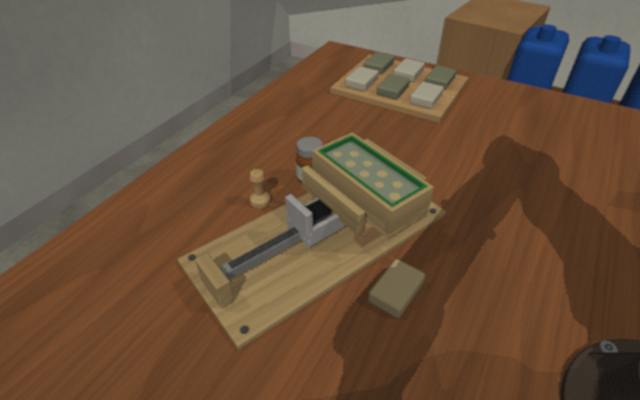

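View pics/top0.png

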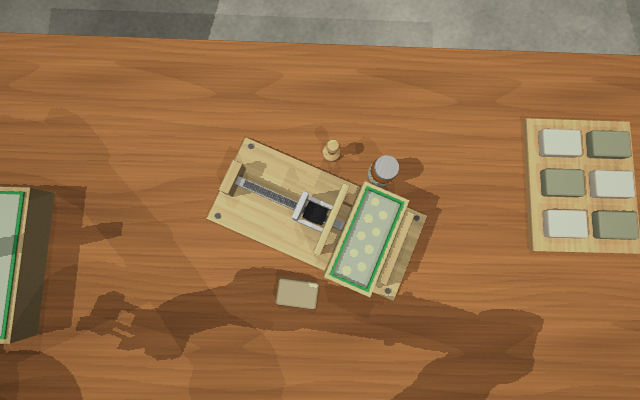

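The side view shows the clamp with its end block at the lower left (215,280), the black pad near (318,212) and the mould at (372,180). In the top view the pad is at (316,212), the board corners are at (247,138), (208,217), (392,298) and (426,215), the jar is at (385,168), the stamp at (332,150) and the soap at (297,294).

```bash
cat > h.py <<'E'
import numpy as np,cv2
from rig import manip,capture,calibration
from scipy.spatial.transform import Rotation as Ro
def cam(n,s=None):
    c=calibration(n);f=200/np.tan(np.radians(c['vfov']/2))
    if n=='wrist':
        T=np.eye(4);T[:3,:3]=Ro.from_euler('xyz',s['tool_rot'],degrees=True).as_matrix();T[:3,3]=s['ee_pos'];M=T@c['tool_from_camera']
    else: M=np.linalg.inv(c['extrinsics'])
    return c,f,M
def cast(n,uv,z,s=None):
    c,f,M=cam(n,s);d=M[:3,:3]@np.array([(uv[0]-c['cx'])/f,(uv[1]-c['cy'])/f,1]);o=M[:3,3]
    return o+d*(z-o[2])/d[2]
def proj(n,p,s=None):
    c,f,M=cam(n,s);q=np.linalg.inv(M)@np.append(p,1);return q[:2]/q[2]*f+[c['cx'],c['cy']]
E
python3 - <<'E'
from h import *
C=[cast('top',u,.012) for u in[(247,138),(208,217),(392,298),(426,215)]]
for c in C:print(c.round(4))
im=cv2.imread('pics/top0.png')
m=(im.max(2)<45).astype(np.uint8);n,l,st,ce=cv2.connectedComponentsWithStats(m[180:240,280:350])
for a,b in zip(st[1:],ce[1:]):
    if a[4]>50:
        uv=b+[280,180];p=cast('top',uv,.074);print(a,uv,p.round(4))
for nm,u,z in(('jar',(386,167),.085),('stamp',(333,146),.074),('soap',(297,292),.026)):print(nm,cast('top',u,z).round(3))
big=cv2.resize(im[120:310,190:440],None,fx=3,fy=3,interpolation=cv2.INTER_CUBIC);cv2.imwrite('pics/topc.png',big)
E
```

```text
[0.7028 0.0927 0.012 ]
[0.5239 0.1681 0.012 ]
[ 0.3617 -0.2316  0.012 ]
[ 0.5408 -0.3072  0.012 ]
[ 23  21  25  24 378] [314.93121693 212.88624339] [ 0.5331 -0.0622  0.074 ]
jar [ 0.629 -0.204  0.085]
stamp [ 0.673 -0.096  0.074]
soap [ 0.371 -0.03   0.026]
```

View pics/topc.png

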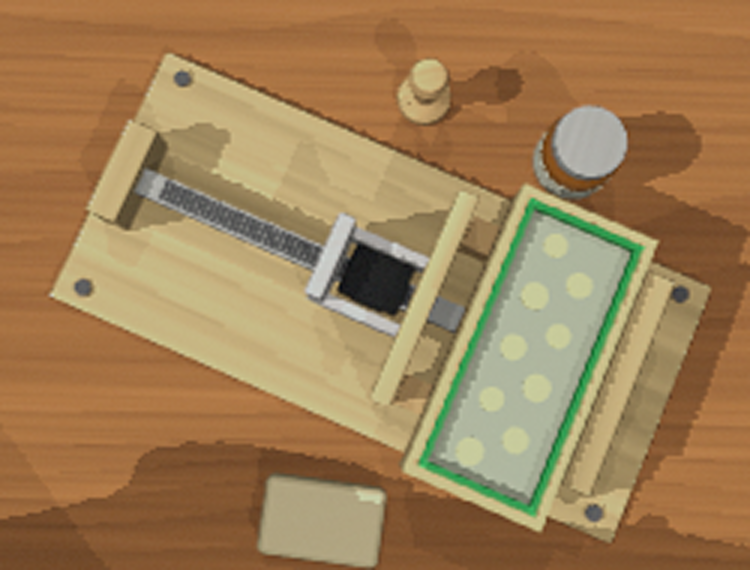

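The crop shows the black pad between the aluminium wall and the plywood plate, with the slot clear. A green-rimmed box stands at the left edge of the top view, so I'm checking what lies under and around the tool.

```bash
python3 - <<'E'
from h import *
s=manip.get_state();im=capture('wrist');cv2.imwrite('pics/w0.png',im[:,:,::-1])
for z in(.06,.11,.2,.3):print(z,[cast('top',u,z).round(3) for u in((28,190),(8,343))])
E
```

```text
0.06 [array([0.566, 0.523, 0.06 ]), array([0.267, 0.523, 0.06 ])]
0.11 [array([0.559, 0.487, 0.11 ]), array([0.279, 0.487, 0.11 ])]
0.2 [array([0.547, 0.42 , 0.2  ]), array([0.302, 0.421, 0.2  ])]
0.3 [array([0.533, 0.347, 0.3  ]), array([0.326, 0.347, 0.3  ])]
```

View pics/w0.png

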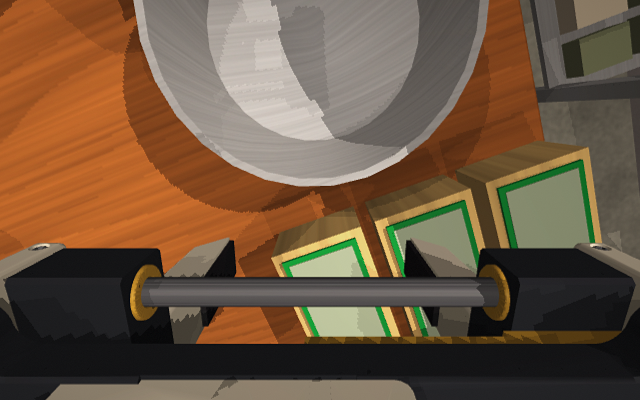

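The wrist view shows a pot ahead and three filled moulds close to the tool. I'll rise first, then cross over to the clamp.

Request:
{"name": "step_arm", "arguments": {
  "rows": [
    [0,0,-6,0,0,0,-1],
    [0,0,-4,0,0,0,-1],
    [-3.5,-3.3,-1,0,0,0,-1],
    [-4,-4,0,0,0,0,-1],
    [-4,-4,0,0,0,0,-1]
  ],
  "force": 30
}}

```text
t: 0.78
ee_pos: [0.2885, 0.4371, 0.3366]
tool_rot: [-180.0, 0.0, 159.4]
force: [1.4, -0.5, -0.1]
opening: 0.0464
```

Request:
{"name": "step_arm", "arguments": {
  "rows": [
    [-4.2,-4,0,0,0,0,-1],
    [-4.2,-4,0,0,0,0,-1],
    [-4.2,-4,0,0,0,0,-1],
    [-4.2,-4,0,0,0,0,-1],
    [-4.2,-4,0,0,0,0,-1]
  ]
}}

```text
t: 1.4
ee_pos: [0.4144, 0.1757, 0.3368]
tool_rot: [180.0, 0.0, 159.4]
force: [1.0, 0.1, 0.5]
opening: 0.0012
```

Request:
{"name": "step_arm", "arguments": {
  "rows": [
    [-4.2,-4,1,0,0,0,-1],
    [-4.2,-4,1.5,0,0,0,-1],
    [-4.2,-4,2,0,0,0,-1],
    [-3,-3,2.5,0,0,0.03,-1],
    [0,0,2,0,0,0,-1]
  ]
}}

```text
t: 2.02
ee_pos: [0.5076, -0.0217, 0.2458]
tool_rot: [-179.9, 0.0, 157.3]
force: [-1.0, 0.9, -0.2]
opening: 0.0006
```

```bash
python3 - <<'E'
from h import *
s=manip.get_state();im=capture('wrist');cv2.imwrite('pics/w1.png',im[:,:,::-1])
print(s['t'],s['ee_pos'],s['tool_rot'],s['opening'],s['force'])
print(proj('wrist',[.5331,-.0622,.074],s))
E
```

```text
2.025 [ 0.50762922 -0.02174649  0.2457613 ] [-1.79902320e+02  3.43770488e-02  1.57293354e+02] 0.0005963725673284802 [-1.02050796  0.91744609 -0.23418632]
[293.79004937 220.51591422]
```

View pics/w1.png

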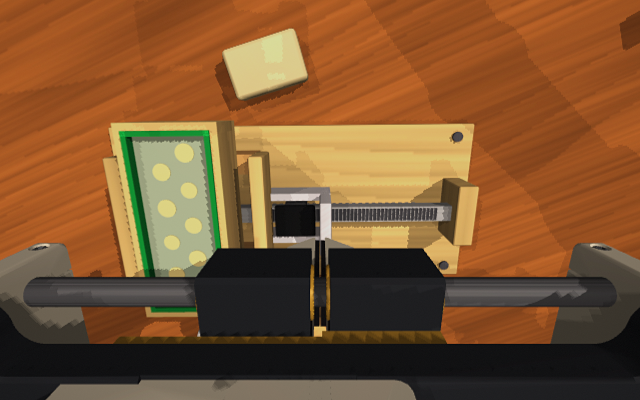

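The pad shows at about (295,219), against a prediction of (294,220). The bar runs horizontally, so tool y is parallel to clamp y. Next I refine the offset.

```bash
python3 - <<'E'
from h import *
s=manip.get_state();im=cv2.imread('pics/w1.png')
r=im[195:245,265:325];m=(r.max(2)<45).astype(np.uint8);n,l,st,ce=cv2.connectedComponentsWithStats(m)
i=1+np.argmax(st[1:,4]);print(st[i],ce[i]+[265,195])
x,y,w,h=st[i,:4];uv=(265+x+(w-1)/2,195+y+(h-1)/2)
R=Ro.from_euler('xyz',s['tool_rot'],degrees=True).as_matrix()
for z in(.074,.0715):
    p=cast('wrist',uv,z,s);print(p.round(4),'tool cm',(R.T@(p-s['ee_pos'])*100).round(2))
# wall top face and bar line
print('wall x-range',[(R.T@(cast('wrist',u,.104,s)-s['ee_pos'])*100).round(2) for u in((320,215),(331,215))])
print('bar',[(R.T@(cast('wrist',u,.05,s)-s['ee_pos'])*100).round(2) for u in((340,214),(435,214))])
print('edge',[(R.T@(cast('wrist',u,.012,s)-s['ee_pos'])*100).round(2) for u in((240,125),(473,125))])
E
```

```text
[   7    6   44   35 1335] [294.83820225 218.91161049]
[ 0.5274 -0.0585  0.074 ] tool cm [-3.53 -2.72 16.93]
[ 0.5281 -0.0591  0.0715] tool cm [-3.61 -2.74 17.18]
wall x-range [array([-2.21,  0.13, 13.93]), array([-2.21,  1.21, 13.93])]
bar [array([-3.85,  2.45, 19.32]), array([-3.85, 13.4 , 19.29])]
edge [array([ 5.99, -9.32, 23.18]), array([ 5.97, 18.25, 23.11])]
```

Request:
{"name": "step_arm", "arguments": {
  "rows": [
    [-3.7,-2.7,1,0,0,0,-1],
    [0,0,4,0,0,0,-1],
    [0,0,4,0,0,0,-1],
    [0,0,3,0,0,0,-1],
    [0,0,0,0,0,0,-1]
  ]
}}

```text
t: 2.7
ee_pos: [0.5297, -0.0561, 0.1253]
tool_rot: [-179.9, -0.2, 157.7]
force: [0.1, -0.8, 1.0]
opening: 0.0005
```

```bash
python3 - <<'E'
from h import *
s=manip.get_state();print(s['t'],s['ee_pos'],s['tool_rot'],s['force'])
a=capture('side')[130:280,220:420,::-1];b=capture('top')[150:270,240:400,::-1]
cv2.imwrite('pics/st1.png',np.hstack([cv2.resize(a,(640,480)),cv2.resize(b,(640,480))])[:, :1280:][:,:])
cv2.imwrite('pics/s1.png',cv2.resize(a,(760,570),interpolation=cv2.INTER_CUBIC))
E
```

```text
2.7 [ 0.529672   -0.05605598  0.12531024] [-179.91470729   -0.22812701  157.70588518] [ 0.13935732 -0.83662363  1.0316846 ]
```

View pics/s1.png

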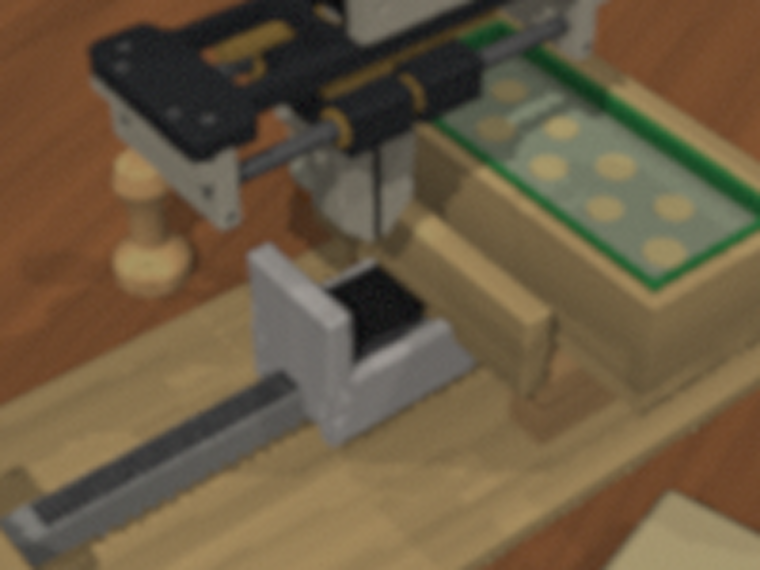

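The fingers are above the slot, about 4 mm off in tool x and y. I'll correct that and go down to just above the pad.

Request:
{"name": "step_arm", "arguments": {
  "rows": [
    [-0.35,-0.4,0,0,0,0,-1],
    [0,0,1.5,0,0,0,-1],
    [0,0,1.5,0,0,0,-1],
    [0,0,1,0,0,0,-1],
    [0,0,0,0,0,0,-1]
  ]
}}

```text
t: 3.42
ee_pos: [0.5321, -0.0618, 0.0856]
tool_rot: [-179.9, -0.1, 157.7]
force: [-0.2, -0.6, -0.4]
opening: 0.0004
```

Request:
{"name": "step_arm", "arguments": {
  "rows": [
    [0,0,0.7,0,0,0,-1],
    [0,0,0.7,0,0,0,-1],
    [0,0,0.5,0,0,0,-1],
    [0,0,0,0,0,0,-1],
    [0,0,0,0,0,0,-1]
  ]
}}

```text
t: 4.05
ee_pos: [0.5333, -0.0619, 0.0681]
tool_rot: [180.0, 0.0, 157.7]
force: [-1.4, 0.7, 7.5]
opening: 0.0006
```

Pad is down about 6 mm at 7.5 N. I'll go slightly deeper and start sliding the jaw towards tool +y.

Request:
{"name": "step_arm", "arguments": {
  "rows": [
    [0,0,0.25,0,0,0,-1],
    [0,0.5,0,0,0,0,-1],
    [0,0.7,0,0,0,0,-1],
    [0,1.0,0,0,0,0,-1],
    [0,1.0,0,0,0,0,-1]
  ]
}}

```text
t: 4.68
ee_pos: [0.545, -0.033, 0.0656]
tool_rot: [-180.0, 0.0, 157.6]
force: [-2.9, -2.4, 9.5]
opening: 0.0005
```

Request:
{"name": "step_arm", "arguments": {
  "rows": [
    [0,1.2,0,0,0,0,-1],
    [0,1.2,0,0,0,0,-1],
    [0,1.2,0,0,0,0,-1],
    [0,1.2,0,0,0,0,-1],
    [0,1.2,0,0,0,0,-1]
  ]
}}

```text
t: 5.3
ee_pos: [0.5677, 0.0226, 0.0656]
tool_rot: [-180.0, -0.0, 157.6]
force: [-2.7, -2.6, 9.4]
opening: 0.0005
```

```bash
python3 - <<'E'
from h import *
s=manip.get_state();print(s['t'],s['ee_pos'],s['tool_rot'],s['force'])
a=capture('side')[150:300,180:380,::-1]
cv2.imwrite('pics/s2.png',cv2.resize(a,(760,570),interpolation=cv2.INTER_CUBIC))
E
```

```text
5.3 [0.56768593 0.02264738 0.06557942] [-1.79966339e+02 -4.68405018e-03  1.57610584e+02] [-2.67658356 -2.64379019  9.4376916 ]
```

View pics/s2.png

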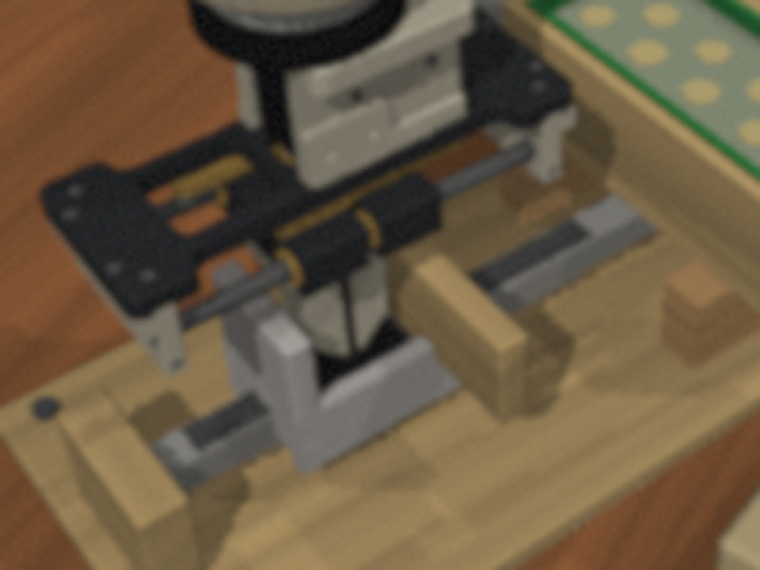

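The side view shows the jaw riding back with the fingertips on the pad and against the wall, and the mould undisturbed. I continue the push.

Request:
{"name": "step_arm", "arguments": {
  "rows": [
    [0,1.2,0,0,0,0,-1],
    [0,1.0,0,0,0,0,-1],
    [0,1.0,0,0,0,0,-1],
    [0,0.8,0,0,0,0,-1],
    [0,0.5,0,0,0,0,-1]
  ]
}}

```text
t: 5.98
ee_pos: [0.5848, 0.0647, 0.0656]
tool_rot: [-180.0, -0.0, 157.7]
force: [-3.6, -2.9, 8.5]
opening: 0.0007
```

Request:
{"name": "step_arm", "arguments": {
  "rows": [
    [0,0.4,0,0,0,0,-1],
    [0,0.4,0,0,0,0,-1],
    [0,0.3,0,0,0,0,-1],
    [0,0.3,0,0,0,0,-1],
    [0,0,0,0,0,0,-1]
  ]
}}

```text
t: 6.6
ee_pos: [0.5883, 0.0714, 0.0656]
tool_rot: [-179.6, -0.1, 157.4]
force: [-11.0, -16.6, 16.3]
opening: 0.0004
```

It stopped 7 mm short of the command with about 20 N of push, which means the hard end. I ease the overshoot by 5 mm, staying against the wall so the pad isn't dragged forward, then lift straight up.

Request:
{"name": "step_arm", "arguments": {
  "rows": [
    [0,-0.4,0,0,0,0,-1],
    [0,0,-0.8,0,0,0,-1],
    [0,0,-1,0,0,0,-1],
    [0,-0.4,-1.5,0,0,0,-1],
    [0,0,-3,0,0,0,-1]
  ]
}}

```text
t: 7.22
ee_pos: [0.5866, 0.0707, 0.1286]
tool_rot: [-180.0, -0.1, 157.7]
force: [-0.5, 0.8, 1.3]
opening: 0.0005
```

Request:
{"name": "step_arm", "arguments": {
  "rows": [
    [0,0,-5,0,0,0,-1],
    [0,0,-6,0,0,0,-1],
    [0,0,-5,0,0,0,-1],
    [0,0,0,0,0,0,-1],
    [0,0,0,0,0,0,-1]
  ]
}}

```text
t: 7.85
ee_pos: [0.5869, 0.0709, 0.2882]
tool_rot: [180.0, -0.0, 157.7]
force: [1.0, 0.3, -0.9]
opening: 0.0005
```

```bash
python3 - <<'E'
from h import *
s=manip.get_state();im=capture('wrist');cv2.imwrite('pics/w2.png',im[:,:,::-1]);t=capture('top');cv2.imwrite('pics/top2.png',t[:,:,::-1])
a=capture('side');cv2.imwrite('pics/side2.png',a[:,:,::-1])
print(s['t'],s['ee_pos'],s['tool_rot'],s['force'])
# change in the top view around the loose things
o=cv2.imread('pics/top0.png');d=cv2.absdiff(o,t[:,:,::-1]).max(2)
for n,(u,v) in dict(jar=(386,167),stamp=(333,150),soap=(297,294),mould=(380,250)).items():print(n,d[v-12:v+12,u-15:u+15].mean())
E
```

```text
7.85 [0.58693536 0.07094034 0.28822924] [ 1.79955976e+02 -8.15521039e-03  1.57707682e+02] [ 0.9621775   0.34766181 -0.86203726]
jar 20.908333333333335
stamp 17.606944444444444
soap 48.608333333333334
mould 18.258333333333333
```

View pics/w2.png

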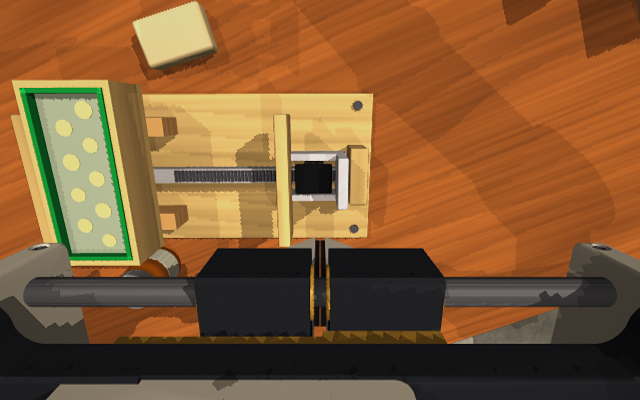

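View pics/side2.png

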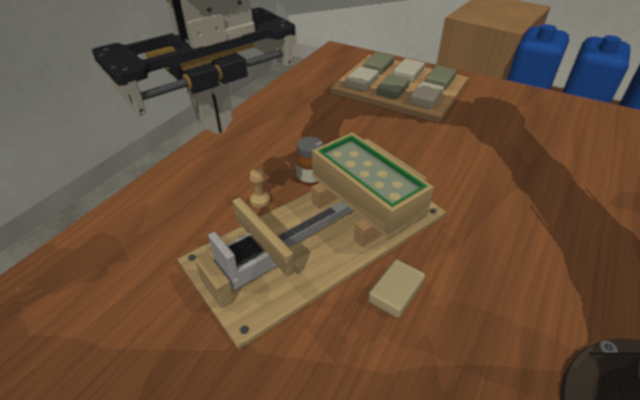

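Both views show the jaw next to the end block and the mould, jar, stamp and soap in their original places. One numeric check remains: by the model, the wall's back face should be 10 mm from the end block at 0.155.

```bash
python3 - <<'E'
from h import *
s=manip.get_state();R=Ro.from_euler('xyz',s['tool_rot'],degrees=True).as_matrix()
g=cv2.cvtColor(cv2.imread('pics/w2.png'),cv2.COLOR_BGR2GRAY);print(g[176:186,330:375].mean(0).astype(int))
T=lambda u,z:(R.T@(cast('wrist',u,z,s)-s['ee_pos'])*1000)[1].round(1)
print('wall',T((338,180),.104),T((348.5,180),.104),'block',T((351,180),.064),T((366,180),.064),'pad edges',T((295.5,180),.074),T((332,180),.074),'board end',T((371,180),.012))
c=lambda p:cv2.imread(p)
for n,(x,y,w,h) in dict(mould=(310,132,125,100),jar=(294,136,30,46),stamp=(246,168,28,42),soap=(365,258,64,60)).items():
    a,b=[cv2.cvtColor(c(p),cv2.COLOR_BGR2GRAY) for p in('pics/side0.png','pics/side2.png')]
    r=cv2.matchTemplate(b[y-10:y+h+10,x-10:x+w+10],a[y:y+h,x:x+w],cv2.TM_CCOEFF_NORMED);_,m,_,l=cv2.minMaxLoc(r);print(n,np.array(l)-10,round(m,2))
E
```

```text
[  9   7  74  68  60  58  71  66 169 224 224 223 224 224 225 226 229 228
 100  41 118 173 172 169 169 169 168 166 164 166 168 170 171 173 180 192
 193 152 176 145 104 101 101 101 101]
wall 21.0 32.4 block 39.1 57.3 pad edges -27.5 15.6 board end 71.9
mould [0 0] 0.76
jar [0 1] 0.63
stamp [0 0] 0.92
soap [0 0] 0.92
```

```bash
python3 -c "
from rig import workorder
print(workorder.finish_job())"
```

```text
the job is handed in; nothing more can be done
None
```

I pressed the release pad down about 8 mm with the shut fingertips. Keeping it pressed, I pushed the sliding jaw back to its hard end, lifted straight off so the pad could spring up, and handed the job in at about 8 s. No verdict is reported.

**Last checks**
- **Jaw:** at the end of the push the arm stalled about 7 mm short of its command, with about 20 N of push. The wrist picture puts the wall's back face about 7 mm from the end block, against 10 mm expected at full travel. The 3 mm difference is within measuring error and agrees with fully back.
- **Release pad:** the fingers are well clear of it, with force readings near zero. I didn't measure its height after letting go.
- **Mould, jar, stamp and soap:** matching the side pictures before and after showed shifts of at most 1 pixel. The match scores for the mould (0.76) and jar (0.63) were low, probably because the shadows changed. A plain brightness comparison in the top view also showed differences, most at the soap (mean 49 of 255, the others about 20). I put that down to moving shadows too.

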